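# Load the dial of the arbor press, index three clicks and hold

### The arm

A 6-joint arm with a two-finger parallel gripper is mounted at the origin on the work surface. World frame = base frame: x ahead of the robot, y to its left, z up, the work surface at z = 0. Lengths are in m, angles in degrees, forces in N, time in s.
With the tool pointing down it reaches from about 0.4 to 0.825 m from the base axis. Payload 7 kg.
Tool frame: the origin (TCP) lies midway between the tips of the shut fingers; the grasp point (between the pads) lies 19 mm behind it; z points along the fingers, y is the line along which they close (so a half turn about z gives the same grasp; the last joint's range is limited). The gripper opens to 88 mm and grips with 3 to 60 N. Pads are 19 mm wide; open, the fingers measure 130 mm over their backs; the gripper's body (78 mm by 193 mm) begins 47 mm behind the grasp point.
Start: joints at [-50.701, 20.546, 0.682, 0, -70.136, -16.507], TCP at [0.261, -0.622, 0.227] pointing down, gripper open.
Joint ranges: [-176.03, 176.03], [-82.01, 121.73], [-58.28, 71.71], [-173.87, 95.51], [-174.79, -0.11], [-173.66, 173.66]. Speed limits (degrees/s): [136.94, 136.94, 172.46, 180, 180, 180].

### API

Orientations are given as [roll, pitch, yaw] about the fixed x, y, z axes, in that order (R = Rz(yaw) Ry(pitch) Rx(roll)).
In Python, from plant import ctrl gives the robot as it stands. The module is installed in compiled form; this text tells all that it offers.
- The arm moves only by the tool send_rows, never from a script. Its argument "plan" is a list that holds one entry, the list of rows, each a list of 6 numbers: the shift along the tool's x, y, z in normalised numbers (1 is 0.75 m), then the turn, a rotation vector about the tool's x, y, z in a scale on which 1.0 is 90 degrees. A call has 1 to 8 rows; each row is the pose to reach, as a shift and turn from the pose commanded when the call began, along the tool's axes at that moment; what a row does not reach only later rows make up. A row lasts 1/12 s, in which the tool goes at most 41.7 mm and 7.16 degrees, less where a joint would pass 70% of its speed; a pose out of reach is approached as far as the arm can. No shift or turn number may pass 1 either way. A call with a gripper value outside its range is refused whole. "fingers" is the opening, from 0 (shut) to 1 (fully open), set as the call begins (left out, the last holds). The fingers move at their own pace and stop on an object; the grip force is fixed at half the most. Time passes only in rows, so rows that repeat a pose let the fingers close. It gives the time, the measured TCP pose, the force, the opening and the grip force at its end, in the units of the state.
- ctrl.get_obs(): the state, without advancing time (a new reading comes with each control period).
- ctrl.snapshot(name): name is "side" or "top"; returns a dict with "img" (400x640x3 uint8, red, green, blue), "K" (3x3 intrinsics, pixels), "pose" (4x4, takes a point from camera to world coordinates). Camera axes: x right, y down, z forward; pixel columns grow to the right and rows downward; lengths in m; the calibration is good to about 2 mm. A picture is of the moment at which its call begins. There is no depth.
- ctrl.close_job(): hands the job in; it is judged then, once.
The state is a dict: "clock": time; "joint_pos": joint angles; "qvel": joint speeds; "tau": joint torques, N m; "tool_pos": TCP position; "orientation": TCP orientation; "force": force on the tool from outside, world axes, zero at the start; "moment": the same for the moment, N m; "opening": finger opening in m; "gripper_force": force on a finger pad.
Only numpy, scipy, OpenCV 4.12 (cv2) and the standard library are available. Lean on these libraries where they do the work, as an engineer would, in place of code of your own. Each camera call takes 0.05 s, during which the arm holds its last target. There are 200 camera calls.

### The job

Pick the one black foot whose white pin stands up out of its neck from the steel tray and set it gently, upright and fully down, in the empty nest of the press dial at the yellow loading mark, and let go of it. Then grip the black knob in the middle of the dial and turn it clockwise (seen from above) by feel, counting the clicks, to the third stop, without running past it, so that the foot stands under the ram. Finish still gripping the knob, holding the dial there at rest; leave the other feet, the bowl and the bottle as they are.

Things in the scene. Friction and masses are not known exactly. Their poses are not given: they have to be found in the camera images.
- foot: Loose black levelling foot to load, upright in one of five places in the tray, 75 mm apart; the only loose one with a white pin. Round; origin at the centre of its underside, z up. Flange 36 mm across, 0 to 10 mm high, cone to 18 mm, straight neck 22 mm across from 18 to 36 mm (grip about 27 mm above the origin), white pin 12 mm across (collar 18 mm) from 36 to 52 mm. About 60 g.
- tray: Fixed shallow stainless tray, 260 (x) by 310 (y) mm, walls 28 mm high; origin at the centre of its underside, its floor 3 mm above it.
- press: Fixed green station: arbor press and dial on one base. Origin on the dial's axis at bench level; z up, y towards ram and column. Dial plate: radius 180 mm, top at z = 66 mm; five brown nests on a circle of radius 150 mm, 72 degrees apart; four hold fixed finished feet (tops at z = 108 mm). The yellow loading mark is just outside the rim beside the empty nest. Column 38 mm thick at y = 265 mm.
- nest (a point): Centre of the floor of the nest that is empty at the start, on which the foot's underside comes to rest; it turns with the dial. The nest is a cup 50 mm across outside, 41 mm bore, 9 mm deep above this floor (rim 9 mm above the point). At the start it is at the loading mark; at the third stop it is at ram.
- ram (a point): Fixed point on the ram's axis at nest floor height, 150 mm from the dial's axis: where the foot's underside belongs under the ram. The ram never moves: its nose, 29 mm across, ends 81 mm above this point; its green guide, 50 by 50 mm about the axis, starts 141 mm above it, with a lever hub 40 mm out to the press's +x. Over the knob, turn the gripper's narrow side to ram and guide.
- knob_grip (a point): On the dial's axis, at the height to grip the knob: 112 mm above the bench. It turns with the dial.
- index_knob: The black fluted hand knob fixed on the middle of the dial: round, 56 mm across, 38 mm high; origin at the centre of its underside (90 mm above the bench), top at 128 mm. Turning it turns the dial; it can be gripped at any yaw, firmly (30 N or more), or it slips a little.
- dial (a joint): Angle of dial and knob, rad: 0 at the start (in a stop, empty nest at the mark), growing clockwise from above; not below -0.1. Sprung stops (clicks) every 24 degrees = 0.419 rad: first 0.419, second 0.838, third 1.257. Leaving a stop takes up to 0.2 N m, a quarter of the way on, nothing half-way; then the dial is pulled into the next stop. Let go, it drops into the nearest one.
- bare1: Bystander in the tray: a black foot like the one to load, without a pin (36 mm high). Origin at the centre of its underside.
- bare2: Bystander like bare1.
- bare3: Bystander like bare1.
- bare4: Bystander like bare1.
- bowl: Bystander: empty steel bowl, 130 mm across, 55 mm high, beyond the dial; origin at the centre of its underside.
- oil: Bystander: clear bottle with red cap, 52 mm across, 130 mm high, beyond the tray; origin at the centre of its underside.
Mind the look-alikes: they are no part of the job. What is shaped like the foot but purple is not meant.

How it is judged (in metres and radians):
On the way:
1. the foot is seated in the empty nest at the loading mark and let go, before the dial is turned (horizontal distance between foot and nest below 0.005 m and z of foot in the frame of nest between -0.004 and 0.004 m and angle between foot's own z axis and vertical below 0.12 rad and contact force between the fingers and foot below 0.2 N and value of joint dial between -0.08 and 0.08 rad), for 0.2 s.
At the end, for the whole second after the job is handed in: The dial is at rest in the third stop (1.257 rad, within 0.06), held by the fingers on the knob (more than 3 N); the foot is in its nest (within 5 mm of its centre, 4 mm in height), upright within 7 degrees, not touched by the fingers, and within 12 mm of the ram's axis (horizontal distance between foot and nest below 0.005 m and z of foot in the frame of nest between -0.004 and 0.004 m and angle between foot's own z axis and vertical below 0.12 rad and contact force between the fingers and foot below 0.2 N and value of joint dial between 1.1966 and 1.3166 rad and velocity of joint dial between -0.05 and 0.05 rad/s and horizontal distance between foot and ram below 0.012 m and contact force between the fingers and index_knob above 3 N); the arm keeps its last pose, push and grip.
It fails at once if the dial is run past the third stop (more than half a click beyond it) (value of joint dial above 1.466 rad).
It fails at once if the foot is dropped or thrown (moving faster than 0.5 m/s out of the fingers) (contact force between the fingers and foot below 0.05 N and linear speed of foot above 0.5 m/s).
It fails at once if another foot in the tray is shifted by more than 25 mm or knocked over (distance of any of bare1, bare2, bare3, bare4 from where it was at the start of the episode above 0.025 m or angle between any of bare1, bare2, bare3, bare4's own z axis and vertical above 0.5 rad).
It fails at once if the bowl or the bottle is shifted by more than 25 mm (distance of any of bowl, oil from where it was at the start of the episode above 0.025 m).
It also fails if it takes over 53 s, if anything falls off the work surface, if the arm or the gripper's body presses on something with over 40 N, if the wrist force passes 120 N, or if a joint passes its speed limit or range.

## Working session

There is one attempt and no reset: what is moved stays moved. The work goes in short steps, Python scripts to look and compute and a tool call to move; the robot and the scene stay as the last step left them, time stands still between calls to the robot, and variables do not carry over. Pictures are saved under pics/ and viewed, at most 10 in all, crops included, and the job is handed in when it is done.

Besides the shell and the picture viewer there is one more tool, called after ">>>" as name(argument=value, ...), one argument or row to a line, values as JSON. send_rows: Moves the arm, as the interface text tells. Its arguments: {"type":"object","properties":{"plan":{"type":"array","items":{"type":"array","items":{"type":"array","items":{"type":"number"}}}},"fingers":{"type":"number"}},"required":["plan"]}

```bash
mkdir -p pics
cat > h.py <<'E'
import numpy as np, cv2
from plant import ctrl
def ray(s,u,v,z):
    K,T=np.array(s["K"]),np.array(s["pose"])
    d=T[:3,:3]@np.linalg.inv(K)@[u,v,1.]; o=T[:3,3]
    return o+d*(z-o[2])/d[2]
def pix(s,p):
    K,T=np.array(s["K"]),np.array(s["pose"])
    c=K@(T[:3,:3].T@(np.array(p)-T[:3,3])); return c[:2]/c[2]
def snap(n,f=None):
    s=ctrl.snapshot(n)
    if f: cv2.imwrite(f"pics/{f}.png",s["img"][:,:,::-1])
    return s
E
python3 - <<'E'
from h import *
for n in("top","side"):
    s=snap(n,n+"0"); print(np.round(s["pose"],3).tolist(),np.round(s["K"],1).tolist())
o=ctrl.get_obs(); print(o)
E
```

```text
[[-0.043, -0.977, 0.21, 0.334], [-0.999, 0.042, -0.005, -0.072], [-0.004, -0.211, -0.978, 1.162], [0.0, 0.0, 0.0, 1.0]] [[400.9, 0.0, 317.5], [0.0, 400.9, 187.9], [0.0, 0.0, 1.0]]
[[0.948, -0.223, 0.229, 0.253], [-0.319, -0.702, 0.637, -0.927], [0.019, -0.677, -0.736, 1.079], [0.0, 0.0, 0.0, 1.0]] [[470.7, 0.0, 319.2], [0.0, 470.7, 200.3], [0.0, 0.0, 1.0]]
{'clock': 0.1, 'joint_pos': array([-5.07028178e+01,  2.05875388e+01,  6.41405552e-01, -1.56235630e-02,
       -7.01366325e+01, -1.65060459e+01]), 'qvel': array([-0.00459168, -0.00659122,  0.04833807,  0.0018567 , -0.08194132,
       -0.01754748]), 'tau': array([-3.94386749e-03, -5.84162951e+01,  2.93747771e+01,  7.01545537e+00,
        1.01248693e-02, -7.91937191e-05]), 'tool_pos': array([ 0.26127484, -0.62193199,  0.22573878]), 'orientation': array([ 1.79916472e+02, -9.43416190e-03, -1.57214176e+02]), 'force': array([-0.48005935, -0.26313964,  0.67351191]), 'moment': array([0.04799205, 0.00829736, 0.01322559]), 'gripper_force': 0.0, 'opening': 0.08747406817042591}
```

View pics/top0.png

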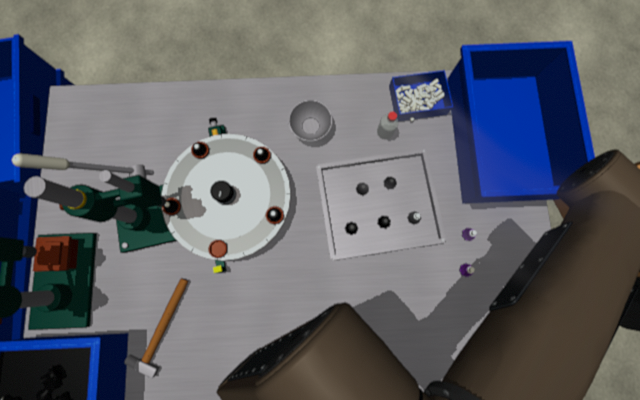

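View pics/side0.png

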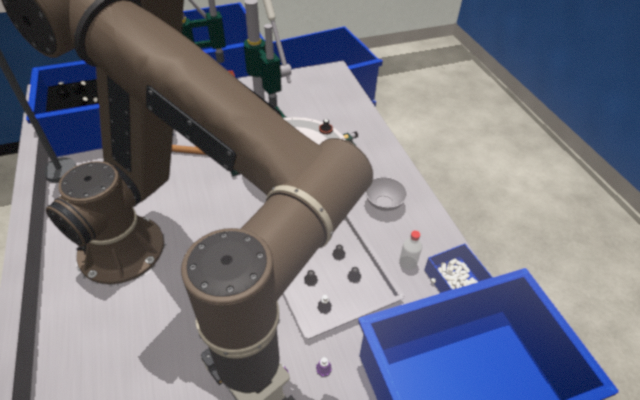

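Candidates in the top view are the tray feet at (362,188), (390,183), (352,228), (384,222) and (415,217). The purple look-alikes are at (469,234) and (466,270), and the fixed finished feet are on the dial. Only (415,217) is a black tray foot with a white pin. The empty nest is at (218,249), next to the yellow mark at (219,267). I'll check with one crop and measure.

```bash
cat > m.py <<'E'
from h import *
s=snap("top"); img=s["img"]
a=cv2.resize(img[170:245,330:440,::-1],(440,300),interpolation=cv2.INTER_CUBIC)
b=cv2.resize(img[120:280,150:300,::-1],(450,480),interpolation=cv2.INTER_CUBIC)
t=snap("side"); c=cv2.resize(t["img"][235:320,280:380,::-1],(300,255),interpolation=cv2.INTER_CUBIC)
o=np.zeros((560,800,3),np.uint8); o[:300,:340]=a[:,100:440]; o[:480,345:795]=b; o[302:557,:300]=c
cv2.imwrite("pics/crop.png",o)
# foot: pin pixels
def cen(m,box):
    k=np.zeros_like(m,bool); k[box[0]:box[1],box[2]:box[3]]=1; v,u=np.nonzero(m&k); return u.mean(),v.mean(),len(u)
I=img.astype(int); g=I.sum(2)
dark=(g<200)
for (u,v) in [(362,188),(390,183),(352,228),(384,222),(415,219)]:
    c=cen(dark,(v-9,v+10,u-9,u+10)); print("dark",np.round(c,1),ray(s,c[0],c[1],.022).round(4))
R=cen(I.min(2)>170,(210,222,410,422)); print("pin",R,ray(s,R[0],R[1],.053).round(4))
J=t["img"].astype(int); R=cen(J.min(2)>170,(290,305,316,332)); print("pin side",R,ray(t,R[0],R[1],.05).round(4))
br=(I[:,:,0]-I[:,:,2]>35)&(I[:,:,0]-I[:,:,1]>25)
c=cen(br,(236,264,203,234)); print("nest",c,ray(s,c[0],c[1],.068).round(4))
n,l,st,ce=cv2.connectedComponentsWithStats(br.astype(np.uint8))
for i in range(1,n):
    if st[i,4]>25: print(st[i],ce[i].round(1),ray(s,*ce[i],.07).round(4))
y=(I[:,:,0]>150)&(I[:,:,1]>140)&(I[:,:,2]<90); c=cen(y,(255,280,205,235)); print("mark",c,ray(s,c[0],c[1],.066).round(4))
c=cen(dark,(175,208,208,238)); print("knob",c,ray(s,c[0],c[1],.118).round(4))
E
python3 m.py
```

```text
dark [361.7 189.2  84. ] [ 0.5701 -0.2062  0.022 ]
dark [389.8 182.4  99. ] [ 0.5869 -0.2892  0.022 ]
dark [351.  227.9  97. ] [ 0.4591 -0.1684  0.022 ]
dark [383.5 221.8 107. ] [ 0.4727 -0.2621  0.022 ]
dark [412.1 218.8  58. ] [ 0.4778 -0.3443  0.022 ]
pin (np.float64(417.8), np.float64(215.0), 10) [ 0.4837 -0.3537  0.053 ]
pin side (np.float64(323.28648648648647), np.float64(295.4108108108108), 185) [ 0.48   -0.3461  0.05  ]
nest (np.float64(217.31496062992127), np.float64(248.3779527559055), 254) [0.4144 0.2001 0.068 ]
[388 111   9  10  72] [392.  115.5] [ 0.7743 -0.3025  0.07  ]
[212 129   6   6  27] [214.4 131.6] [0.7477 0.2114 0.07  ]
[192 142  17  16  81] [200.9 150.9] [0.6913 0.2489 0.07  ]
[253 147  17  16  90] [261.4 155.4] [0.6706 0.0771 0.07  ]
[167 198  13  17  53] [173.7 204.8] [0.539  0.3214 0.07  ]
[266 206  17  18 108] [274.1 215.3] [0.4978 0.0445 0.07  ]
[  33  236   37   35 1078] [ 50.7 253.3] [0.4204 0.6489 0.07  ]
[208 240  19  18 254] [217.3 248.4] [0.4142 0.1996 0.07  ]
[142 279  45  84 725] [164.1 320.2] [0.2347 0.3362 0.07  ]
mark (np.float64(216.72727272727272), np.float64(268.79545454545456), 44) [0.3603 0.2016 0.066 ]
knob (np.float64(223.3022113022113), np.float64(192.34643734643734), 407) [0.5578 0.1732 0.118 ]
```

View pics/crop.png

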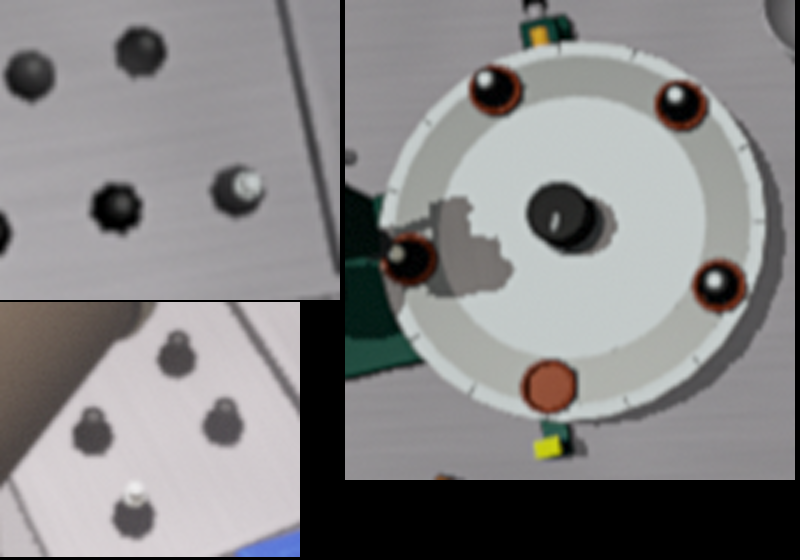

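The crop confirms it: the bottom-right tray foot, at about (414,218), carries the white pin. The nest at (217,248) is empty. Next I'll refine the positions and compute the first move.

```bash
cat >> h.py <<'E'
def go(p,yaw,ori=None,pos=None):
    """shift (cm) and tool-z turn (deg) to reach p, yaw with tool straight down"""
    from scipy.spatial.transform import Rotation as Ro
    o=ctrl.get_obs(); R=Ro.from_euler("xyz",o["orientation"],degrees=True)
    T=Ro.from_euler("xyz",[180,0,yaw],degrees=True)
    print("shift",(R.inv().apply(np.array(p)-o["tool_pos"])*100).round(2),"turn",(R.inv()*T).as_rotvec(degrees=True).round(2),"n",np.linalg.norm(np.array(p)-o["tool_pos"])/.0417)
E
python3 - <<'E'
from h import *
from scipy.optimize import least_squares
s=snap("top"); I=s["img"].astype(int)
# foot blob vs tray: darker than local background, or bright pin
b=I[203:232,400:430]; bg=np.median(b.reshape(-1,3),0); print("bg",bg)
m=(np.abs(b-bg).sum(2)>60).astype(np.uint8)
n,l,st,ce=cv2.connectedComponentsWithStats(m); i=1+st[1:,4].argmax(); print(st[i],ce[i]+[400,203])
c=ce[i]+[400,203]; print("foot z=.02",ray(s,*c,.02).round(4))
print("eye flange",ray(s,413.9,217.9,.009).round(4),"pin",ray(s,416.4,215.6,.055).round(4))
# dial plate rim: project circle fit
K=(I.min(2)>135)&(np.ptp(I,axis=2)<40)
cpx=pix(s,[.557,.172,.066]); pts=[]
g=cv2.GaussianBlur(s["img"],(3,3),0).astype(int)
import math
for a in np.arange(0,360,3):
    d=np.array([math.cos(math.radians(a)),math.sin(math.radians(a)),0])
    rr=np.arange(.165,.195,.0005)
    pr=np.array([pix(s,np.array([.557,.172,.066])+r*d) for r in rr],np.float32)
    v=cv2.remap(g[:,:,1].astype(np.float32),pr[:,:1].copy(),pr[:,1:].copy(),cv2.INTER_LINEAR).ravel()
    gr=v[6:]-v[:-6]; k=gr.argmin()
    if gr[k]<-20: pts.append(np.array([.557,.172])+rr[k+3]*d[:2])
pts=np.array(pts)
f=least_squares(lambda q:np.hypot(*(pts-q[:2]).T)-q[2],[.557,.172,.18],loss="soft_l1",f_scale=.001)
print("dial",f.x.round(4),len(pts),np.abs(f.fun).mean())
D=f.x[:2]
for z in(.066,.072,.078):
    p=ray(s,217.3,248.4,z)[:2]; print(z,p.round(4),np.hypot(*(p-D)))
print("foot tops",[ (ray(s,*q,.106)[:2]-D).round(4).tolist() for q in ()])
E=np.array([.479,-.347]); go([*E,.15],-90)
E
```

```text
bg [153. 151. 154.]
[  7   8  15  14 132] [413.34090909 217.84848485]
foot z=.02 [ 0.4805 -0.3486  0.02  ]
eye flange [ 0.4817 -0.3529  0.009 ] pin [ 0.482  -0.3492  0.055 ]
dial [0.5625 0.1796 0.179 ] 103 0.0007988578094278302
0.066 [0.4145 0.2006] 0.1495221065246669
0.072 [0.414  0.1991] 0.14975497425859371
0.078 [0.4136 0.1977] 0.15000357698491024
foot tops []
shift [-30.72  16.93   7.62] turn [ 4.000e-02  2.000e-02 -6.721e+01] n 8.608375744831362
```

The rows are not in the units I measure in: shifts go in shares of 0.75 m and turns go in shares of 90 degrees. I convert before sending: -30.7 cm / 75 = -0.4093, 17.1 cm / 75 = 0.228, -67 degrees / 90 = -0.7444.

>>> send_rows(
  plan=[
    [[-0.4093,0.228,0.1013,0,0,-0.5556],[-0.4093,0.228,0.1013,0,0,-0.5556],[-0.4093,0.228,0.1013,0,0,-0.5556],[-0.4093,0.228,0.1013,0,0,-0.5556],[-0.4093,0.228,0.1013,0,0,-0.5556],[-0.4093,0.228,0.1013,0,0,-0.5556],[-0.4093,0.228,0.1013,0,0,-0.7444],[-0.4093,0.228,0.1013,0,0,-0.7444]],
  ],
  fingers=0.6,
)

```text
clock: 0.92
tool_pos: [0.4633, -0.3641, 0.1559]
orientation: [-180.0, -0.0, -99.6]
force: [1.1, -0.8, -0.3]
opening: 0.0525
gripper_force: 0.0
```

Run:
```python
from h import *
go([.4805,-.348,.10],-90)
s=snap("top"); t=snap("side")
c=[cv2.resize(t["img"][200:350,250:420,::-1],(510,450),interpolation=cv2.INTER_CUBIC),cv2.resize(s["img"][180:255,380:450,::-1],(280,300),interpolation=cv2.INTER_CUBIC)]
o=np.zeros((450,800,3),np.uint8);o[:,:510]=c[0];o[:300,515:795]=c[1]
cv2.imwrite("pics/c2.png",o); print(pix(t,[.4805,-.348,.054]),pix(s,[.4805,-.348,.054]))
```

```text
shift [-1.88 -1.42  5.59] turn [-0.02 -0.01 -9.56] n 1.4555111403138008
[323.77851996 295.13924024] [415.94582459 216.18847436]
```

View pics/c2.png

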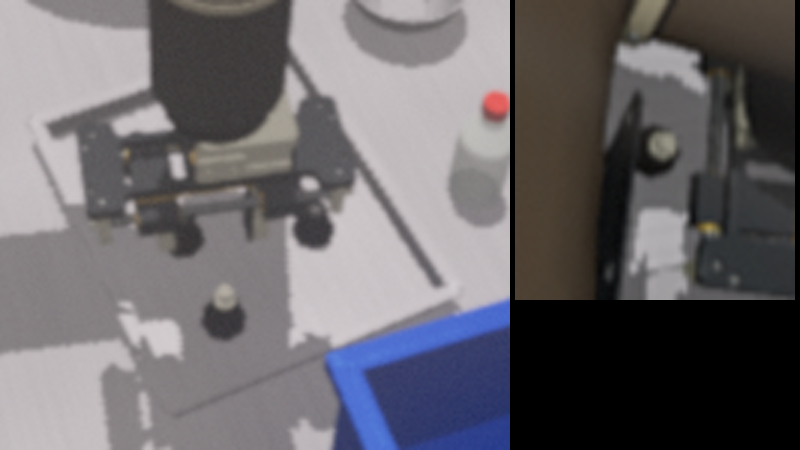

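The pin is at about (325,297) in the side view and (416,216) in the top view. Both agree with the estimate (0.4805, -0.348) to about 2 mm. The fingers are above and behind it.

Run:
```python
from h import *
print(ctrl.get_obs()["tool_pos"],ctrl.get_obs()["orientation"]);go([.4805,-.348,.10],-90)
```

```text
[ 0.46491689 -0.36166243  0.15475405] [ 1.79929708e+02  5.57802782e-02 -9.93478041e+01]
shift [-1.6  -1.32  5.48] turn [ 0.07  0.06 -9.35] n 1.4039536881222556
```

In the tool's units: 5 cm / 75 = 0.0667, -1.6 cm / 75 = -0.0213, -9.3 degrees / 90 = -0.1033.

>>> send_rows(
  plan=[
    [[-0.0213,-0.0176,0.0667,0,0,-0.1033],[-0.0213,-0.0176,0.0667,0,0,-0.1033],[-0.0213,-0.0176,0.0667,0,0,-0.1033],[-0.0213,-0.0176,0.0667,0,0,-0.1033]],
  ],
)

```text
clock: 1.35
tool_pos: [0.4779, -0.3525, 0.1058]
orientation: [179.9, 0.0, -90.7]
force: [0.2, 0.1, -0.4]
opening: 0.0525
gripper_force: 0.0
```

Run:
```python
from h import *
go([.4805,-.348,.012],-90)
s=snap("top"); t=snap("side")
c=[cv2.resize(t["img"][200:350,250:420,::-1],(510,450),interpolation=cv2.INTER_CUBIC),cv2.resize(s["img"][180:255,380:450,::-1],(280,300),interpolation=cv2.INTER_CUBIC)]
o=np.zeros((450,800,3),np.uint8);o[:,:510]=c[0];o[:300,515:795]=c[1]
cv2.imwrite("pics/c3.png",o)
go([.4805,-.348,.012],-90)
```

```text
shift [-0.45 -0.28  9.38] turn [ 0.1   0.01 -0.7 ] n 2.2536726330294083
shift [-0.54 -0.18  9.54] turn [-0.07 -0.05 -0.73] n 2.2905989700031135
```

View pics/c3.png

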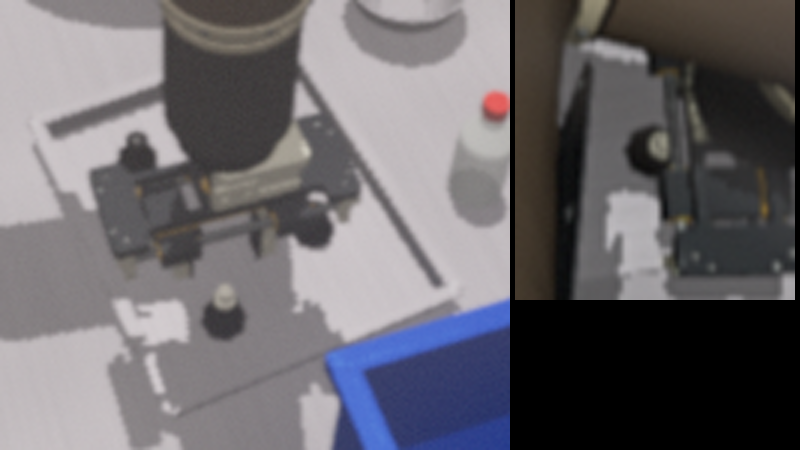

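The fingers straddle the pin's column at about (224,296) in the crop, still above it. I'll correct xy and lower partway.

In the tool's units: 4 cm / 75 = 0.0533, 1 cm / 75 = 0.0133, -0.7 degrees / 90 = -0.0078.

>>> send_rows(
  plan=[
    [[-0.0067,-0.0027,0.0133,0,0,-0.0078],[-0.0067,-0.0027,0.0533,0,0,-0.0078],[-0.0067,-0.0027,0.0533,0,0,-0.0078],[-0.0067,-0.0027,0.0533,0,0,-0.0078],[-0.0067,-0.0027,0.0533,0,0,-0.0078]],
  ],
)

```text
clock: 1.87
tool_pos: [0.4806, -0.3478, 0.067]
orientation: [-180.0, -0.0, -89.9]
force: [-0.0, 0.3, 0.8]
opening: 0.0525
gripper_force: 0.0
```

Run:
```python
from h import *
go([.4805,-.348,.012],-90)
```

```text
shift [0.01 0.01 5.5 ] turn [-0.02 -0.03  0.08] n 1.3199837907947862
```

In the tool's units: 5.4 cm / 75 = 0.072, 4.5 cm / 75 = 0.06.

>>> send_rows(
  plan=[
    [[0,0,0.0333,0,0,0],[0,0,0.06,0,0,0],[0,0,0.072,0,0,0],[0,0,0.072,0,0,0],[0,0,0.072,0,0,0]],
  ],
)

```text
clock: 2.28
tool_pos: [0.4807, -0.3477, 0.0129]
orientation: [-180.0, -0.0, -89.9]
force: [-0.9, 0.8, 0.3]
opening: 0.0526
gripper_force: 0.0
```

>>> send_rows(
  plan=[
    [[0,0,0,0,0,0],[0,0,0,0,0,0],[0,0,0,0,0,0],[0,0,0,0,0,0],[0,0,0,0,0,0],[0,0,0,0,0,0]],
  ],
  fingers=0,
)

```text
clock: 2.78
tool_pos: [0.4811, -0.3477, 0.013]
orientation: [-179.9, -0.0, -89.9]
force: [0.7, 0.9, 5.4]
opening: 0.0318
gripper_force: 24.6
```

>>> send_rows(
  plan=[
    [[0,0,0,0,0,0],[0,0,0,0,0,0],[0,0,0,0,0,0]],
  ],
)

```text
clock: 3.03
tool_pos: [0.4811, -0.3477, 0.013]
orientation: [-179.9, -0.0, -89.9]
force: [1.3, 1.3, 5.1]
opening: 0.0318
gripper_force: 24.7
```

Run:
```python
from h import *
t=snap("side"); o=ctrl.get_obs(); print(o["opening"],o["gripper_force"],o["force"],o["moment"])
cv2.imwrite("pics/c4.png",cv2.resize(t["img"][240:330,270:390,::-1],(720,540),interpolation=cv2.INTER_CUBIC))
```

```text
0.031813543038467805 24.700000892335083 [-0.0256856   1.77451624  6.77779396] [0.30055563 0.00336206 0.04697922]
```

View pics/c4.png

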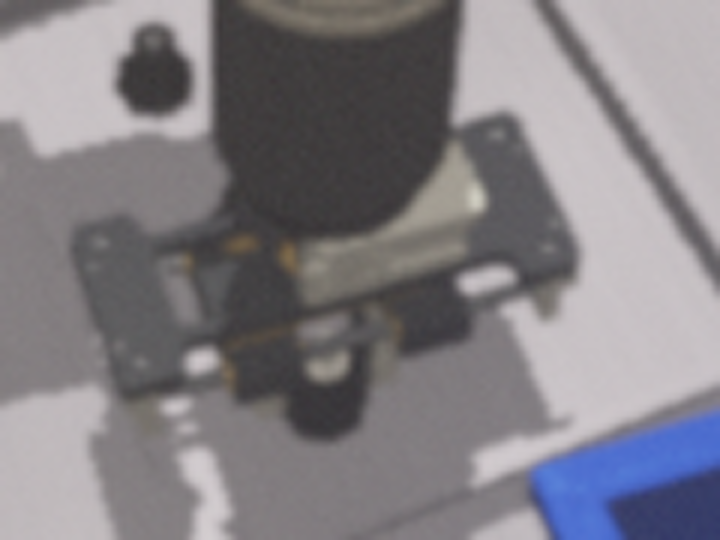

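The fingers are round the foot at about (325,400) in the crop, but they stopped at 31.8 mm. The tips are on the cone rather than the neck, so I'll open, rise 7.5 mm and regrip.

>>> send_rows(
  plan=[
    [[0,0,0,0,0,0],[0,0,0,0,0,0],[0,0,0,0,0,0],[0,0,-0.0053,0,0,0],[0,0,-0.01,0,0,0],[0,0,-0.01,0,0,0],[0,0,-0.01,0,0,0]],
  ],
  fingers=0.55,
)

```text
clock: 3.67
tool_pos: [0.4804, -0.3475, 0.0199]
orientation: [-180.0, -0.0, -89.9]
force: [1.1, 0.8, -0.4]
opening: 0.0479
gripper_force: 0.0
```

>>> send_rows(
  plan=[
    [[0,0,0,0,0,0],[0,0,0,0,0,0],[0,0,0,0,0,0],[0,0,0,0,0,0],[0,0,0,0,0,0],[0,0,0,0,0,0],[0,0,0,0,0,0]],
  ],
  fingers=0,
)

```text
clock: 4.25
tool_pos: [0.4802, -0.3474, 0.0195]
orientation: [180.0, 0.0, -89.9]
force: [-0.3, 0.8, -0.3]
opening: 0.0216
gripper_force: 26.1
```

The opening is now 21.6 mm, which matches the neck. Lifting.

In the tool's units: -15 cm / 75 = -0.2, -14 cm / 75 = -0.1867.

>>> send_rows(
  plan=[
    [[0,0,-0.0067,0,0,0],[0,0,-0.0333,0,0,0],[0,0,-0.0733,0,0,0],[0,0,-0.12,0,0,0],[0,0,-0.16,0,0,0],[0,0,-0.1867,0,0,0],[0,0,-0.2,0,0,0],[0,0,-0.2,0,0,0]],
  ],
)

```text
clock: 4.92
tool_pos: [0.4814, -0.3479, 0.1724]
orientation: [-179.8, -0.1, -89.9]
force: [-0.0, 0.2, -1.5]
opening: 0.0215
gripper_force: 26.1
```

Run:
```python
from h import *
o=ctrl.get_obs(); print(o["tool_pos"],o["force"],o["opening"])
go([.414,.199,.17],-30)
```

```text
[ 0.48140655 -0.34788369  0.17241763] [-0.04844446  0.1652766  -1.51506655] 0.02152035681435337
shift [-54.7    6.64   0.12] turn [ -0.17  -0.22 -59.9 ] n 13.21408776871243
```

In the tool's units: -28 cm / 75 = -0.3733, 1.5 cm / 75 = 0.02, -32 degrees / 90 = -0.3556.

>>> send_rows(
  plan=[
    [[-0.0133,0.0013,0,0,0,-0.0222],[-0.0533,0.0067,0,0,0,-0.0667],[-0.1067,0.0133,0,0,0,-0.1222],[-0.16,0.02,0,0,0,-0.1778],[-0.2133,0.0267,0,0,0,-0.2222],[-0.2667,0.032,0,0,0,-0.2667],[-0.32,0.0387,0,0,0,-0.3111],[-0.3733,0.0453,0,0,0,-0.3556]],
  ],
)

```text
clock: 5.58
tool_pos: [0.4437, -0.0657, 0.1677]
orientation: [179.8, 0.1, -57.7]
force: [0.3, 1.0, -0.4]
opening: 0.0213
gripper_force: 26.2
```

Run:
```python
from h import *
go([.414,.199,.17],-30)
```

```text
shift [-23.96 -11.64  -0.23] turn [  0.14   0.11 -27.66] n 6.388229015087309
```

In the tool's units: -22.8 cm / 75 = -0.304, -21 cm / 75 = -0.28, -27.7 degrees / 90 = -0.3078.

>>> send_rows(
  plan=[
    [[-0.048,-0.0227,0,0,0,-0.0556],[-0.096,-0.0467,0,0,0,-0.1111],[-0.144,-0.0693,0,0,0,-0.1667],[-0.192,-0.0933,0,0,0,-0.2222],[-0.24,-0.116,0,0,0,-0.2667],[-0.28,-0.136,0,0,0,-0.3],[-0.304,-0.1467,0,0,0,-0.3078],[-0.304,-0.1467,0,0,0,-0.3078]],
  ],
)

```text
clock: 6.25
tool_pos: [0.4166, 0.187, 0.1678]
orientation: [179.9, 0.1, -29.9]
force: [0.5, 0.2, -0.5]
opening: 0.0216
gripper_force: 26.2
```

Run:
```python
from h import *
s=snap("top"); t=snap("side"); p=ctrl.get_obs()["tool_pos"]; print(p)
go([.414,.199,.12],-30)
c=[cv2.resize(t["img"][60:210,220:390,::-1],(510,450),interpolation=cv2.INTER_CUBIC),cv2.resize(s["img"][200:300,180:250,::-1],(280,400),interpolation=cv2.INTER_CUBIC)]
o=np.zeros((450,800,3),np.uint8);o[:,:510]=c[0];o[:400,515:795]=c[1]
cv2.imwrite("pics/c5.png",o)
print("exp pin", pix(s,[p[0],p[1],p[2]+.0355]),pix(t,[p[0],p[1],p[2]+.0355]))
```

```text
[0.41643522 0.18423873 0.16776312]
shift [-0.94 -1.17  4.77] turn [ 0.2   0.07 -0.06] n 1.2002729072472695
exp pin [209.89764745 243.62182967] [246.01887556 124.68556713]
```

View pics/c5.png

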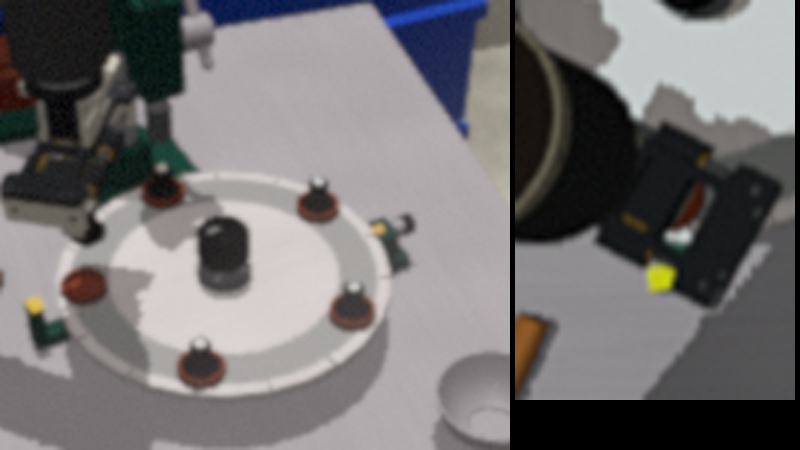

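The side view shows the empty nest at about (248,155) px and the foot's flange at about (250,137), held above and beside it. Now I'll triangulate the nest with both views.

Run:
```python
from h import *
t=snap("side"); I=t["img"].astype(int); s=snap("top")
br=(I[:,:,0]-I[:,:,2]>25)&(I[:,:,0]-I[:,:,1]>18)
n,l,st,ce=cv2.connectedComponentsWithStats(br[100:200,220:360].astype(np.uint8))
for i in range(1,n):
    if st[i,4]>20: print(st[i]+[220,100,0,0,0],(ce[i]+[220,100]).round(1))
i=[k for k in range(1,n) if st[k,4]>20 and abs(ce[k][0]-28)<8 and abs(ce[k][1]-55)<8]
c=ce[i[0]]+[220,100]
for z in(.066,.07,.074,.078): print(z,ray(t,*c,z).round(4),ray(s,217.3,248.4,z).round(4))
# knob side: dark blob
d=I.sum(2)<170; n,l,st,ce=cv2.connectedComponentsWithStats(d[125:165,280:310].astype(np.uint8)); k=1+st[1:,4].argmax(); print("knob",st[k]+[280,125,0,0,0],ce[k]+[280,125],ray(t,*(ce[k]+[280,125]),.112).round(4))
print("proj knob top/base",pix(t,[.5625,.1796,.128]),pix(t,[.5625,.1796,.09]))
print("proj nest",pix(t,[.414,.199,.074]))
```

```text
[268 120  14   9  47] [274.6 124.8]
[319 125  14   8  48] [325.2 129.4]
[240 150  15  11 133] [247.2 154.7]
[229 159   6   5  23] [231.2 161.1]
[330 159  15  10  58] [337.  164.5]
[279 177  16  12  68] [286.7 183.2]
0.066 [0.4121 0.2076 0.066 ] [0.4145 0.2006 0.066 ]
0.07 [0.4115 0.2031 0.07  ] [0.4142 0.1996 0.07  ]
0.074 [0.4109 0.1986 0.074 ] [0.4139 0.1986 0.074 ]
0.078 [0.4103 0.1941 0.078 ] [0.4136 0.1977 0.078 ]
knob [287 133  15  18 211] [294.19905213 141.57819905] [0.5592 0.1723 0.112 ]
proj knob top/base [294.42889029 136.00534658] [294.66383113 145.25075807]
proj nest [248.12888527 154.42018783]
```

In the tool's units: 4.5 cm / 75 = 0.06, 2 cm / 75 = 0.0267.

>>> send_rows(
  plan=[
    [[-0.0131,-0.0153,0,0,0,0],[-0.0131,-0.0153,0.0267,0,0,0],[-0.0131,-0.0153,0.06,0,0,0],[-0.0131,-0.0153,0.06,0,0,0],[-0.0131,-0.0153,0.06,0,0,0],[-0.0131,-0.0153,0.06,0,0,0]],
  ],
)

```text
clock: 6.95
tool_pos: [0.4157, 0.1986, 0.1254]
orientation: [180.0, -0.0, -30.2]
force: [-0.2, 0.1, 0.2]
opening: 0.0212
gripper_force: 26.2
```

Run:
```python
from h import *
t=snap("side"); s=snap("top"); o=ctrl.get_obs(); p=o["tool_pos"]; print(p,o["force"])
go([.4135,.199,.10],-30)
cc=[t["img"][110:180,205:305,::-1],s["img"][220:280,190:250,::-1]]
o=np.zeros((560,800,3),np.uint8); o[:315,:450]=cv2.resize(cc[0],(450,315),interpolation=cv2.INTER_CUBIC); o[:340,455:795]=cv2.resize(cc[1],(340,340),interpolation=cv2.INTER_CUBIC)
cv2.imwrite("pics/c6.png",o)
for z in(-.0165,-.0065,.0195,.0355): print(z,pix(t,[p[0],p[1],p[2]+z]).round(1),pix(s,[p[0],p[1],p[2]+z]).round(1))
```

```text
[0.4159749  0.19921548 0.12584971] [-0.37948079  0.34061302 -0.67654013]
shift [-0.2   0.15  2.58] turn [-0.1  -0.04 -0.23] n 0.6227531934400398
-0.0165 [247.7 145.8] [213.7 246.7]
-0.0065 [247.4 143.3] [212.7 246.5]
0.0195 [246.6 136.8] [210.1 245.8]
0.0355 [246.1 132.7] [208.3 245.3]
```

View pics/c6.png

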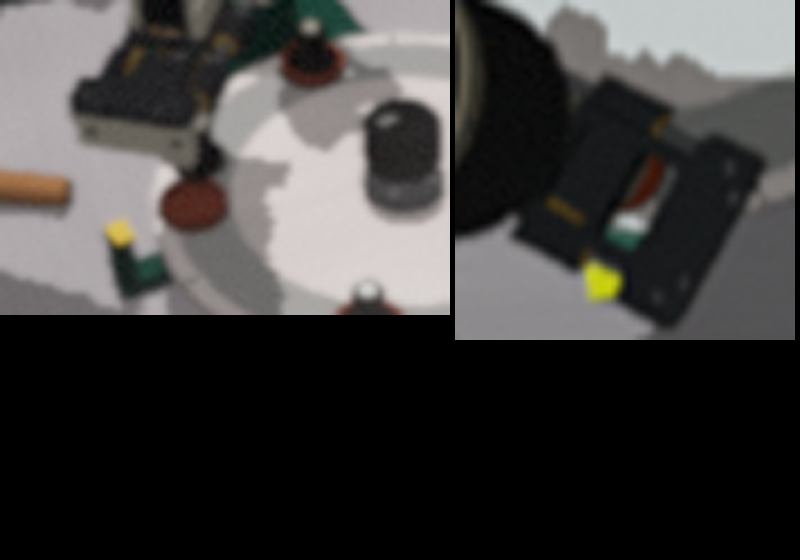

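The foot's flange has its right edge at about (254,146) side px and sits just over the nest (centre 248, 155). Correct 2 mm and drop to just above the rim.

In the tool's units: 2.7 cm / 75 = 0.036, 1.5 cm / 75 = 0.02.

>>> send_rows(
  plan=[
    [[-0.0027,0.0017,0.0067,0,0,0],[-0.0027,0.0017,0.02,0,0,0],[-0.0027,0.0017,0.032,0,0,0],[-0.0027,0.0017,0.036,0,0,0],[-0.0027,0.0017,0.036,0,0,0],[-0.0027,0.0017,0.036,0,0,0]],
  ],
)

```text
clock: 7.55
tool_pos: [0.4128, 0.1989, 0.0976]
orientation: [180.0, -0.0, -30.2]
force: [0.2, -0.6, -0.1]
opening: 0.0216
gripper_force: 26.2
```

Run:
```python
from h import *
t=snap("side"); o=ctrl.get_obs(); p=o["tool_pos"]; print(p,o["force"])
go([.4135,.199,.09],-30)
I=t["img"].astype(int)
br=(I[:,:,0]-I[:,:,2]>25)&(I[:,:,0]-I[:,:,1]>18)
dk=(I.sum(2)<130)
for v in range(138,162): print(v,"".join("B" if br[v,u] else "#" if dk[v,u] else "." for u in range(232,262)))
for z in(-.0165,-.0065): print(z,pix(t,[p[0],p[1],p[2]+z]).round(1))
print(pix(t,[.4135,.199,.074]))
```

```text
[0.41302132 0.19908121 0.09784674] [-0.1741556   0.15801247  0.01239255]
shift [ 0.05 -0.02  0.78] turn [-0.01 -0.01 -0.2 ] n 0.18853118519769788
138 ###############....##.........
139 ###############...............
140 ################..............
141 #################.............
142 #######..#######..............
143 ###############...............
144 .....##########...............
145 ............#.................
146 ..............................
147 ..................#...........
148 .................###..........
149 .................####.........
150 ..................####........
151 ..................####........
152 .................#####........
153 .................#####........
154 .........BB.....######B.......
155 .........BBBB########BB.......
156 .........BBBBBB###BBBBB.......
157 .........BBBBBBBBBBBBB........
158 ..........BBBBBBBBBBB.........
159 B..........BBBBBBBBB..........
160 BB..........BBBBBB............
161 BB............................
-0.0165 [247.6 152.7]
-0.0065 [247.3 150.3]
[247.97417067 154.45172066]
```

The foot's flange is centred at about (248,152), directly above the nest at (248,154). Lowering gently.

In the tool's units: 1 cm / 75 = 0.0133, 0.8 cm / 75 = 0.0107.

>>> send_rows(
  plan=[
    [[0.0004,0,0.0027,0,0,0],[0.0004,0,0.0053,0,0,0],[0.0004,0,0.008,0,0,0],[0.0004,0,0.0107,0,0,0],[0.0004,0,0.0133,0,0,0],[0.0004,0,0.0133,0,0,0]],
  ],
)

```text
clock: 8.1
tool_pos: [0.4115, 0.1991, 0.0894]
orientation: [180.0, 0.1, -30.2]
force: [-23.1, 3.5, 32.3]
opening: 0.0216
gripper_force: 38.9
```

In the tool's units: 0.2 cm / 75 = 0.0027, 0.1 cm / 75 = 0.0013.

>>> send_rows(
  plan=[
    [[0,0,0.0013,0,0,0],[0,0,0.0027,0,0,0],[0,0,0.0027,0,0,0],[0,0,0.0027,0,0,0]],
  ],
)

```text
clock: 8.43
tool_pos: [0.411, 0.1993, 0.0882]
orientation: [180.0, 0.1, -30.2]
force: [-32.0, 3.8, 45.3]
opening: 0.0214
gripper_force: 41.4
```

It caught on the rim: the force along -x says the foot sits too far towards +x. Back up, then look.

In the tool's units: -1 cm / 75 = -0.0133, -0.5 cm / 75 = -0.0067.

>>> send_rows(
  plan=[
    [[0,0,-0.0067,0,0,0],[0,0,-0.0133,0,0,0],[0,0,-0.0133,0,0,0],[0,0,-0.0133,0,0,0],[0,0,-0.0133,0,0,0]],
  ],
)

```text
clock: 8.85
tool_pos: [0.4131, 0.1986, 0.0953]
orientation: [180.0, 0.0, -30.2]
force: [0.6, 1.0, -1.3]
opening: 0.0215
gripper_force: 32.4
```

Run:
```python
from h import *
t=snap("side"); s=snap("top"); o=ctrl.get_obs(); p=o["tool_pos"]; print(p,o["force"],o["opening"])
go([.4135,.199,.098],-30)
cc=[t["img"][120:170,215:275,::-1],s["img"][225:275,195:245,::-1]]
o=np.zeros((400,800,3),np.uint8); o[:333,:400]=cv2.resize(cc[0],(400,333),interpolation=cv2.INTER_CUBIC); o[:390,405:795]=cv2.resize(cc[1],(390,390),interpolation=cv2.INTER_CUBIC)
cv2.imwrite("pics/c7.png",o)
I=t["img"].astype(int)
br=(I[:,:,0]-I[:,:,2]>25)&(I[:,:,0]-I[:,:,1]>18)
dk=(I.sum(2)<130)
for v in range(138,162): print(v,"".join("B" if br[v,u] else "#" if dk[v,u] else "." for u in range(232,262)))
```

```text
[0.41304711 0.19845755 0.09513003] [-0.85132233  0.30693325 -0.21574247] 0.021303541369312624
shift [ 0.01 -0.07 -0.29] turn [ 0.05  0.01 -0.23] n 0.07087986883262588
138 ################...##.........
139 ################...##.........
140 ################..............
141 #################.............
142 ############.####.............
143 ########.#########............
144 .##############...............
145 .......#######...#............
146 ..............................
147 .................##...........
148 .................###..........
149 .................#####........
150 ..................#####.......
151 ..................#####.......
152 ..................####........
153 ..................####........
154 .........BB......#####........
155 .........BBBB...######B.......
156 .........BBBBB#####BBBB.......
157 .........BBBBBBBBBBBBBB.......
158 ..........BBBBBBBBBBBB........
159 B..........BBBBBBBBB..........
160 BB...........BBBBB............
161 BB............................
```

View pics/c7.png

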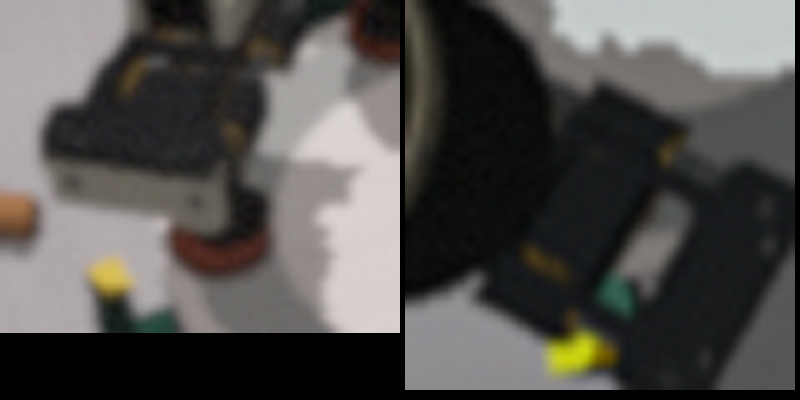

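In the side view the flange centre is at about u=248.7 against the nest at 247.9, so the foot is about 2.5 mm too far towards +x. That agrees with the force. I'll shift -x and try again.

In the tool's units: 0.6 cm / 75 = 0.008, 0.5 cm / 75 = 0.0067.

>>> send_rows(
  plan=[
    [[-0.0032,0.0013,0,0,0,0],[-0.0032,0.0013,0,0,0,0],[-0.0032,0.0013,0.0027,0,0,0],[-0.0032,0.0013,0.0047,0,0,0],[-0.0032,0.0013,0.0067,0,0,0],[-0.0032,0.0013,0.008,0,0,0],[-0.0032,0.0013,0.008,0,0,0]],
  ],
)

```text
clock: 9.53
tool_pos: [0.4106, 0.1993, 0.09]
orientation: [-180.0, -0.0, -30.2]
force: [-4.5, -0.1, 9.0]
opening: 0.0212
gripper_force: 33.3
```

In the tool's units: 0.25 cm / 75 = 0.0033, -0.2 cm / 75 = -0.0027.

>>> send_rows(
  plan=[
    [[-0.0017,0.0009,-0.0027,0,0,0],[-0.0017,0.0009,-0.0027,0,0,0],[-0.0017,0.0009,0,0,0,0],[-0.0017,0.0009,0.002,0,0,0],[-0.0017,0.0009,0.0033,0,0,0],[-0.0017,0.0009,0.0033,0,0,0]],
  ],
)

```text
clock: 10.03
tool_pos: [0.4094, 0.1999, 0.0885]
orientation: [-179.9, -0.0, -30.2]
force: [-9.5, 0.9, 20.1]
opening: 0.0211
gripper_force: 34.4
```

Run:
```python
from h import *
t=snap("side"); o=ctrl.get_obs(); print(o["tool_pos"],o["force"],o["moment"])
I=t["img"].astype(int)
br=(I[:,:,0]-I[:,:,2]>25)&(I[:,:,0]-I[:,:,1]>18)
dk=(I.sum(2)<130)
for v in range(140,163): print(v,"".join("B" if br[v,u] else "#" if dk[v,u] else "." for u in range(232,262)), I[v,236:260].sum(1)//3 if v in(152,154,156) else "")
```

```text
[0.40938876 0.19985947 0.08846117] [-9.74517551  1.02922844 20.08744418] [ 0.11286375  3.41815092 -0.09027382]
140 ###############..###.......... 
141 ###############...##.......... 
142 ###############...#........... 
143 ##########.#####.............. 
144 #######.########.............. 
145 ######..##########............ 
146 ###############.#............. 
147 .......######...#............. 
148 ................#............. 
149 ................##............ 
150 ................###........... 
151 ................#####......... 
152 .................#####........ [101 101  99 100  97  91  82  79  84  94  92  77  47  21  18  22  24  37
  65  99 125 140 141 142]
153 .................#####........ 
154 .................#####........ [145 139 130 113 101  97  98  95  96  95  91  73  51  34  26  20  20  30
  49  85 120 138 142 142]
155 ................######B....... 
156 .........BB.....#####BB....... [172 169 162 134  96  70  67  66  69  74  67  46  29  22  29  29  29  39
  54  77 116 137 142 141]
157 .........BBB#######BBBB....... 
158 ..........BBBB#B#BBBBB........ 
159 B..........BBBBBBBBBB......... 
160 BB...........BBBBB............ 
161 BB............................ 
162 BBB...........................
```

In the tool's units: -7 cm / 75 = -0.0933, -6 cm / 75 = -0.08, 40 degrees / 90 = 0.4444.

>>> send_rows(
  plan=[
    [[0,0,-0.0067,0,0,0],[0,0,-0.0267,0,0,0.0556],[0,0,-0.0533,0,0,0.1333],[0,0,-0.08,0,0,0.2111],[0,0,-0.0933,0,0,0.2889],[0,0,-0.0933,0,0,0.3667],[0,0,-0.0933,0,0,0.4444],[0,0,-0.0933,0,0,0.4444]],
  ],
)

```text
clock: 10.75
tool_pos: [0.4089, 0.199, 0.157]
orientation: [180.0, 0.0, -70.6]
force: [-0.0, 0.5, -0.4]
opening: 0.0211
gripper_force: 32.4
```

Run:
```python
from h import *
ctrl.snapshot("side"); ctrl.snapshot("side"); t=snap("side"); s=snap("top"); o=ctrl.get_obs(); p=o["tool_pos"]; print(p,o["orientation"],o["opening"],o["force"],o["moment"])
c=[t["img"][95:170,215:290,::-1],s["img"][205:280,170:245,::-1]]
c=[cv2.convertScaleAbs(cv2.resize(x,(400,400),interpolation=cv2.INTER_CUBIC),alpha=1.6,beta=20) for x in c]
cv2.imwrite("pics/c8.png",np.hstack(c))
for z in(-.0165,-.0065,.0195,.0355): print(z,((pix(t,[p[0],p[1],p[2]+z])-[215,95])*400/75).round(0),((pix(s,[p[0],p[1],p[2]+z])-[170,205])*400/75).round(0))
```

```text
[0.40894156 0.1989731  0.15677044] [ 1.79966240e+02 -1.97828240e-02 -7.00069433e+01] 0.021479179214973936 [ 0.11753304 -0.05966177 -1.31650872] [ 0.02823484  0.11642942 -0.02656521]
-0.0165 [157. 232.] [217. 233.]
-0.0065 [156. 219.] [211. 232.]
0.0195 [151. 183.] [196. 228.]
0.0355 [148. 161.] [186. 226.]
```

View pics/c8.png

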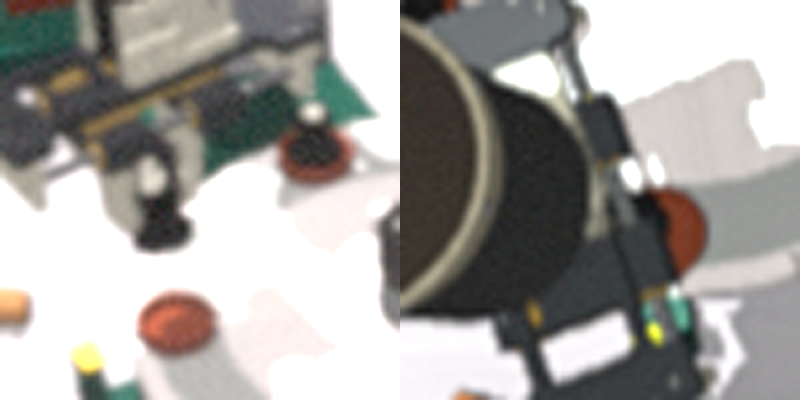

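Side view in the crop: pin at (152,172), flange centred at about (163,230), upright; empty nest centred at about (177,320). The foot sits about 3 mm off the TCP towards image right. Now the correction.

Run:
```python
from h import *
t=snap("side"); p=ctrl.get_obs()["tool_pos"]; print(p)
f=lambda x,y:(x/5.3333+215-.4,y/5.3333+95-.4)
b=ray(t,*f(163,230),p[2]-.0165); 
print("base",b.round(4),"rel",(b-p)[:2].round(4),"pin",(ray(t,*f(152,163),p[2]+.0355)-p)[:2].round(4))
for z in(.072,.074,.076,.078):print(z,ray(t,*f(177.5,320),z).round(4))
g=lambda x,y:(x/5.3333+215,y/5.3333+95)
I=t["img"].astype(int);br=(I[:,:,0]-I[:,:,2]>25)&(I[:,:,0]-I[:,:,1]>18)
dk=(I.sum(2)<150)
for v in range(118,164): print(v,"".join("B" if br[v,u] else "#" if dk[v,u] else "." for u in range(232,262)))
```

```text
[0.40895459 0.19904892 0.15681191]
base [0.4117 0.2023 0.1403] rel [0.0027 0.0033] pin [ 0.0007 -0.0006]
0.072 [0.4134 0.2006 0.072 ]
0.074 [0.4131 0.1984 0.074 ]
0.076 [0.4127 0.1962 0.076 ]
0.078 [0.4124 0.1939 0.078 ]
118 ....#######.........##########
119 ..###########.......##########
120 #############........#########
121 .#############........########
122 ..#############.......########
123 ..##############......#######.
124 ..########..####......#####...
125 ..#######....###......###.....
126 ..#####.......##......#.......
127 ...............#..............
128 ...............#..............
129 ..............##..............
130 ..............###.............
131 .............####.............
132 .........########.............
133 .........#######..............
134 ..........######..............
135 ..........#######.............
136 ..........########............
137 ..........########............
138 .........#########............
139 .........#########............
140 .........########.............
141 ..........###.................
142 ..............................
143 ..............................
144 ..............................
145 ..............................
146 ..............................
147 ..............................
148 ..............................
149 ..............BBB.............
150 ...........BBBBBBBB...........
151 ..........BBBBBBBBBBB.........
152 .........BBBBBBBBBBBBB........
153 .........BBBBBBBBBBBBBB.......
154 ........BBBBBBBBBBBBBBB.......
155 ........BBBBBBBBBBBBBBB.......
156 ........BBBBBBBBBBBBBBB.......
157 .........BBBBBBBBBBBBBB.......
158 ..........BBBBBBBBBBBB........
159 B..........BBBBBBBBB#.........
160 BB...........BBBBB#...........
161 BB............................
162 BBB...........................
163 BB............................
```

In the tool's units: 6.7 cm / 75 = 0.0893, 6.5 cm / 75 = 0.0867.

>>> send_rows(
  plan=[
    [[0.0013,-0.002,0.0267,0,0,0],[0.0013,-0.002,0.06,0,0,0],[0.0013,-0.002,0.0787,0,0,0],[0.0013,-0.002,0.084,0,0,0],[0.0013,-0.002,0.0867,0,0,0],[0.0013,-0.002,0.0893,0,0,0],[0.0013,-0.002,0.0893,0,0,0],[0.0013,-0.002,0.0893,0,0,0]],
  ],
)

```text
clock: 11.67
tool_pos: [0.4111, 0.1991, 0.0906]
orientation: [-179.9, 0.0, -70.2]
force: [1.4, -0.3, -1.4]
opening: 0.0214
gripper_force: 32.5
```

Run:
```python
from h import *
t=snap("side"); o=ctrl.get_obs(); print(o["tool_pos"].round(4),o["force"].round(2),o["moment"].round(3))
I=t["img"].astype(int);br=(I[:,:,0]-I[:,:,2]>25)&(I[:,:,0]-I[:,:,1]>18)
dk=(I.sum(2)<150)
for v in range(136,164): print(v,"".join("B" if br[v,u] else "#" if dk[v,u] else "." for u in range(232,262)))
```

```text
[0.4111 0.199  0.0906] [1.32 0.08 0.25] [ 0.126 -0.426  0.006]
136 ####....######.........#......
137 ###..###########..............
138 #################.............
139 .##.##############............
140 .....#############............
141 .....#############............
142 ......######....###...........
143 ......#####......#............
144 ......##.........#............
145 ..................#...........
146 .................##...........
147 ................###...........
148 ............#..####...........
149 ............#######...........
150 ............########..........
151 .............########.........
152 .............#########........
153 .............#########B.......
154 ............##########B.......
155 ...........###########B.......
156 .........BB##########BB.......
157 .........BB#########BBB.......
158 .........BBBB####BBBBBB.......
159 B.........BBBBBBBBBBB#........
160 BB..........BBBBBBBB..........
161 BB............BB..............
162 BB............................
163 B.............................
```

In the tool's units: 0.15 cm / 75 = 0.002, 0.08 cm / 75 = 0.0011.

>>> send_rows(
  plan=[
    [[0,0,0.0011,0,0,0],[0,0,0.002,0,0,0],[0,0,0.002,0,0,0]],
  ],
)

```text
clock: 11.97
tool_pos: [0.411, 0.1989, 0.0889]
orientation: [-180.0, 0.0, -70.2]
force: [1.2, -0.1, 3.1]
opening: 0.0215
gripper_force: 32.9
```

In the tool's units: 0.1 cm / 75 = 0.0013, 0.05 cm / 75 = 0.0007.

>>> send_rows(
  plan=[
    [[0,0,0.0007,0,0,0],[0,0,0.0013,0,0,0],[0,0,0.0013,0,0,0]],
  ],
)

```text
clock: 12.22
tool_pos: [0.4112, 0.1992, 0.0885]
orientation: [-179.9, 0.0, -70.2]
force: [-2.1, 0.3, 11.3]
opening: 0.0215
gripper_force: 33.5
```

Run:
```python
from h import *
o=ctrl.get_obs(); print(o["tool_pos"].round(4),o["force"].round(2),o["moment"].round(3))
```

```text
[0.4112 0.1992 0.0885] [-2.08  0.32 11.26] [ 0.052  0.887 -0.027]
```

In the tool's units: -0.28 cm / 75 = -0.0037, -0.19 cm / 75 = -0.0025.

>>> send_rows(
  plan=[
    [[0,0,-0.0013,0,0,0],[0.0004,-0.0013,-0.0013,0,0,0],[0.0009,-0.0025,-0.0013,0,0,0],[0.0013,-0.0037,-0.0013,0,0,0],[0.0013,-0.0037,-0.0013,0,0,0]],
  ],
)

```text
clock: 12.63
tool_pos: [0.412, 0.1978, 0.0884]
orientation: [179.8, -0.0, -70.3]
force: [-11.0, 0.9, 13.0]
opening: 0.0216
gripper_force: 32.9
```

Run:
```python
from h import *
o=ctrl.get_obs(); print(o["tool_pos"].round(4),o["force"].round(2),o["moment"].round(3))
```

```text
[0.412  0.1978 0.0884] [-11.01   0.95  13.02] [ 0.453  4.341 -0.047]
```

>>> send_rows(
  plan=[
    [[-0.0009,0.0025,0,0,0,0],[-0.0019,0.0051,0,0,0,0],[-0.0019,0.0051,0,0,0,0]],
  ],
)

```text
clock: 12.88
tool_pos: [0.41, 0.199, 0.0887]
orientation: [-180.0, 0.0, -70.2]
force: [0.8, 0.3, 2.3]
opening: 0.0212
gripper_force: 31.9
```

In the tool's units: 0.3 cm / 75 = 0.004, 0.19 cm / 75 = 0.0025.

>>> send_rows(
  plan=[
    [[-0.0009,0.0025,0,0,0,0],[-0.0013,0.004,0,0,0,0],[-0.0013,0.004,0,0,0,0]],
  ],
)

```text
clock: 13.13
tool_pos: [0.4079, 0.1996, 0.089]
orientation: [-179.8, 0.0, -70.2]
force: [7.5, 0.8, -0.6]
opening: 0.0212
gripper_force: 31.3
```

Now +Fx with no vertical load, and walls felt on both sides (x≈0.412 and ≈0.408). The foot is inside the cup and touching its floor. I'll centre it, seat it lightly and release.

In the tool's units: -0.2 cm / 75 = -0.0027, 0.07 cm / 75 = 0.0009.

>>> send_rows(
  plan=[
    [[0.0009,-0.0027,0,0,0,0],[0.0009,-0.0027,0.0004,0,0,0],[0.0009,-0.0027,0.0008,0,0,0],[0.0009,-0.0027,0.0008,0,0,0]],
  ],
)

```text
clock: 13.47
tool_pos: [0.4088, 0.1989, 0.0884]
orientation: [-180.0, 0.0, -70.2]
force: [-0.8, 0.5, 7.8]
opening: 0.0215
gripper_force: 31.0
```

>>> send_rows(
  plan=[
    [[0,0,0,0,0,0],[0,0,0,0,0,0],[0,0,0,0,0,0],[0,0,0,0,0,0],[0,0,0,0,0,0],[0,0,0,0,0,0]],
  ],
  fingers=0.55,
)

```text
clock: 13.97
tool_pos: [0.4084, 0.1984, 0.0877]
orientation: [180.0, -0.0, -70.2]
force: [0.4, -0.2, -0.0]
opening: 0.0476
gripper_force: 0.0
```

In the tool's units: -11.5 cm / 75 = -0.1533, -10 cm / 75 = -0.1333.

>>> send_rows(
  plan=[
    [[0,0,-0.0067,0,0,0],[0,0,-0.0267,0,0,0],[0,0,-0.06,0,0,0],[0,0,-0.1067,0,0,0],[0,0,-0.1333,0,0,0],[0,0,-0.1533,0,0,0],[0,0,-0.1533,0,0,0]],
  ],
)

```text
clock: 14.55
tool_pos: [0.4101, 0.1998, 0.2068]
orientation: [-179.7, 0.1, -70.2]
force: [0.4, 0.2, 0.4]
opening: 0.0483
gripper_force: 0.0
```

Run:
```python
from h import *
t=snap("side"); s=snap("top"); p=ctrl.get_obs()["tool_pos"]; print(p)
I=t["img"].astype(int);br=(I[:,:,0]-I[:,:,2]>25)&(I[:,:,0]-I[:,:,1]>18)
dk=(I.sum(2)<150);w=I.min(2)>130
for v in range(132,164): print(v,"".join("B" if br[v,u] else "#" if dk[v,u] else "o" if w[v,u] else "." for u in range(232,262)))
print("ref finished foot:")
for v in range(165,192): print(v,"".join("B" if br[v,u] else "#" if dk[v,u] else "o" if w[v,u] else "." for u in range(272,302)))
# predicted
N=np.array([.411,.1988]);
for z in(.072+.02,.108,.124): print(z,pix(t,[*N,z]).round(1))
go([.5625,.1796,.20],-7.4)
```

```text
[0.40867914 0.1988272  0.20358267]
132 oooooooooo..##...ooooooooooooo
133 ooooooooooo..#..oooooooooooooo
134 oooooooooooo...ooooooooooooooo
135 oooooooooooo..oooooooooooooooo
136 oooooooooooooooooooooooooooooo
137 oooooooooooooooooooooooooooooo
138 oooooooooooooooooooooooooooooo
139 oooooooooooooooooooooooooooooo
140 oooooooooooooooooooooooooooooo
141 oooooooooooooooooooooooooooooo
142 oooooooooooooooooooooooooooooo
143 oooooooooooooooooooooooooooooo
144 oooooooooooooooooooooooooooooo
145 oooooooooooooo..oooooooooooooo
146 oooooooooooooo...ooooooooooooo
147 ooooooooooooo.....oooooooooooo
148 oooooooooooo.......ooooooooooo
149 oooooooooooo.......Boooooooooo
150 ooooooooooo..#.###BBB.oooooooo
151 ooooooooooBB#######BBB.ooooooo
152 oooooooooBB##########B.ooooooo
153 oooooooooBB###########..oooooo
154 ooooooooBB###########BB.oooooo
155 ooooooooBBB##########BB..ooooo
156 oooooooo.BB##########BB..ooooo
157 oooooooooBBB########BB...ooooo
158 ooooooooo.BBBBB##BBBB.....oooo
159 Booooooooo.BBBBBBBB#.......ooo
160 BBooooooooo...BB...........ooo
161 BBoooooooooo...............ooo
162 BBBoooooooo
[... 467 characters left out ...]
ooooooo.......oooooooooooo
177 oooooooooBB.......BBoooooooooo
178 ooooooooBBB.#####..BBooooooooo
179 oooooooBBB.####.###.BBoooooooo
180 oooooooBB.###...##...BBooooooo
181 oooooooBB.######.....BBooooooo
182 oooooo.BB..#..#.#....BBooooooo
183 oooooo.BB...#...#...BBBooooooo
184 oooooooBBBB........BBB.ooooooo
185 ooooooo.BBBB.....BBBBB.ooooooo
186 oooooooo.BBBBBBBBBBBB..ooooooo
187 ooooooooo.BBBBBBBBB..ooooooooo
188 oooooooooo....B....ooooooooooo
189 oooooooooooo.....ooooooooooooo
190 ....ooooooooo.oooooooooooooooo
191 ........ooooo.oooooooooooooooo
0.092 [246.7 150.4]
0.108 [246.2 146.5]
0.124 [245.7 142.6]
shift [  7.01 -13.82   0.37] turn [-9.000e-02  1.000e-02 -6.282e+01] n 3.718447698807228
```

The foot is seated, with brown rim visible all around it at (248,154), matching the finished feet. Next, over to the knob.

In the tool's units: -13.47 cm / 75 = -0.1796, 6.95 cm / 75 = 0.0927, -27 degrees / 90 = -0.3.

>>> send_rows(
  plan=[
    [[0.0133,-0.0267,0,0,0,-0.0444],[0.0347,-0.0667,0,0,0,-0.1],[0.0573,-0.112,0,0,0,-0.1556],[0.0773,-0.1493,0.0133,0,0,-0.2111],[0.0927,-0.1796,0.0267,0,0,-0.2556],[0.0927,-0.1796,0.044,0,0,-0.3],[0.0927,-0.1796,0.044,0,0,-0.3],[0.0927,-0.1796,0.044,0,0,-0.3]],
  ],
  fingers=1,
)

```text
clock: 15.32
tool_pos: [0.5578, 0.178, 0.1681]
orientation: [179.8, 0.1, -43.4]
force: [-0.4, 0.3, 0.3]
opening: 0.0868
gripper_force: 0.0
```

Run:
```python
from h import *
t=snap("side"); o=ctrl.get_obs(); print(o["tool_pos"],o["force"],o["opening"],o["joint_pos"].round(1))
go([.559,.1795,.095],-43)
```

```text
[0.55819184 0.17854359 0.16936672] [ 0.05205986 -0.26363329  0.16537899] 0.08744902570799602 [ 36.8  14.8 -15.4  -0.  -60.    9.8]
shift [-0.   -0.14  7.44] turn [ 0.12  0.02 -0.35] n 1.783627365595021
```

In the tool's units: 7.4 cm / 75 = 0.0987, -0.14 cm / 75 = -0.0019.

>>> send_rows(
  plan=[
    [[0,-0.0019,0.02,0,0,0],[0,-0.0019,0.0427,0,0,0],[0,-0.0019,0.0667,0,0,0],[0,-0.0019,0.0867,0,0,0],[0,-0.0019,0.0987,0,0,0],[0,-0.0019,0.0987,0,0,0],[0,-0.0019,0.0987,0,0,0]],
  ],
)

```text
clock: 15.95
tool_pos: [0.5599, 0.1803, 0.0968]
orientation: [-180.0, -0.0, -43.2]
force: [0.3, 0.3, 0.7]
opening: 0.0878
gripper_force: 0.0
```

>>> send_rows(
  plan=[
    [[0,0,0,0,0,0],[0,0,0,0,0,0],[0,0,0,0,0,0],[0,0,0,0,0,0],[0,0,0,0,0,0],[0,0,0,0,0,0],[0,0,0,0,0,0]],
  ],
  fingers=0,
)

```text
clock: 16.53
tool_pos: [0.5608, 0.1808, 0.0964]
orientation: [-179.9, -0.0, -43.2]
force: [1.2, 3.8, -0.3]
opening: 0.0552
gripper_force: 30.0
```

Run:
```python
from h import *
o=ctrl.get_obs(); print(o["tool_pos"].round(4),o["force"].round(2),o["moment"].round(3),o["opening"],o["gripper_force"])
```

```text
[0.5608 0.1808 0.0964] [ 1.15  3.84 -0.3 ] [ 1.013e+00 -6.570e-01  1.000e-03] 0.05515777500461054 30.004586072932398
```

Gripped at 55 mm and 30 N. Turning clockwise to the first click.

In the tool's units: -0.05 cm / 75 = -0.0007, -0.03 cm / 75 = -0.0004, 24 degrees / 90 = 0.2667.

>>> send_rows(
  plan=[
    [[0,-0.0004,0,0,0,0.0333],[0,-0.0007,0,0,0,0.0667],[0,-0.0007,0,0,0,0.1],[0,-0.0007,0,0,0,0.1333],[0,-0.0007,0,0,0,0.1667],[0,-0.0007,0,0,0,0.2],[0,-0.0007,0,0,0,0.2333],[0,-0.0007,0,0,0,0.2667]],
  ],
)

```text
clock: 17.2
tool_pos: [0.5616, 0.1813, 0.0964]
orientation: [-179.8, 0.0, -67.3]
force: [4.9, 5.0, -2.7]
opening: 0.0555
gripper_force: 30.0
```

>>> send_rows(
  plan=[
    [[0,0,0,0,0,0],[0,0,0,0,0,0]],
  ],
)

```text
clock: 17.37
tool_pos: [0.5616, 0.1813, 0.0964]
orientation: [-179.8, 0.0, -67.2]
force: [4.5, 4.2, -2.9]
opening: 0.0555
gripper_force: 30.0
```

Run:
```python
from h import *
o=ctrl.get_obs(); print(o["tool_pos"].round(4),o["orientation"],o["force"].round(2),o["moment"].round(3),o["opening"],o["gripper_force"])
```

```text
[0.5616 0.1813 0.0964] [-1.79837272e+02  2.41237337e-02 -6.72090737e+01] [ 4.51  4.23 -2.9 ] [ 1.143 -1.278  0.154] 0.055529300777903225 30.0097743347078
```

In the tool's units: -0.08 cm / 75 = -0.0011, -0.03 cm / 75 = -0.0004, 24 degrees / 90 = 0.2667.

>>> send_rows(
  plan=[
    [[-0.0003,-0.0005,0,0,0,0.0333],[-0.0004,-0.0011,0,0,0,0.0667],[-0.0004,-0.0011,0,0,0,0.1],[-0.0004,-0.0011,0,0,0,0.1333],[-0.0004,-0.0011,0,0,0,0.1667],[-0.0004,-0.0011,0,0,0,0.2],[-0.0004,-0.0011,0,0,0,0.2333],[-0.0004,-0.0011,0,0,0,0.2667]],
  ],
)

```text
clock: 18.03
tool_pos: [0.5626, 0.1816, 0.0964]
orientation: [-179.8, 0.1, -91.3]
force: [7.8, 1.4, -4.6]
opening: 0.0553
gripper_force: 30.0
```

>>> send_rows(
  plan=[
    [[0,0,0,0,0,0],[0,0,0,0,0,0]],
  ],
)

```text
clock: 18.2
tool_pos: [0.5626, 0.1816, 0.0964]
orientation: [-179.8, 0.1, -91.2]
force: [6.6, 0.9, -4.0]
opening: 0.0551
gripper_force: 30.0
```

```bash
cat > dial.py <<'E'
from h import *
o=ctrl.get_obs(); print(o["tool_pos"].round(4),o["orientation"].round(2),o["force"].round(2),o["moment"].round(3),o["opening"])
s=snap("top"); t=snap("side")
def find(s,rng,dz):  # pins are white on black inside brown rings: brown components -> angle about dial centre
    I=s["img"].astype(int); br=((I[:,:,0]-I[:,:,2]>25)&(I[:,:,0]-I[:,:,1]>18)).astype(np.uint8)
    br=cv2.morphologyEx(br,cv2.MORPH_CLOSE,np.ones((9,9)))
    n,l,st,ce=cv2.connectedComponentsWithStats(br)
    for i in range(1,n):
        p=ray(s,*ce[i],.075); d=p[:2]-[.5615,.1800]
        if st[i,4]>60 and abs(np.hypot(*d)-.15)<.02: print(st[i,4],ce[i].round(1),np.hypot(*d).round(4),np.degrees(np.arctan2(d[1],d[0])).round(1))
print("top");find(s,0,0);print("side");find(t,0,0)
E
python3 dial.py
```

```text
[0.5626 0.1816 0.0964] [-1.7984e+02  7.0000e-02 -9.1220e+01] [ 6.58  0.9  -3.99] [ 0.587 -1.981  0.222] 0.0551042660198038
top
154 [242.5 144.5] 0.1508 -19.5
158 [279.5 193.3] 0.1522 -91.5
165 [178.9 226. ] 0.1486 123.9
170 [240.6 245.4] 0.1491 -162.7
side
64 [257.9 132.5] 0.1474 129.0
116 [340.8 150.6] 0.1492 -20.8
127 [253.8 167.8] 0.1522 -161.8
71 [308.5 182.9] 0.1607 -91.4
```

The nests sit at 123.9, -91.5, -19.5 and -162.7 degrees, so the dial is at about 48°, the second click, with no slip. Now the third.

In the tool's units: -0.08 cm / 75 = -0.0011, -0.05 cm / 75 = -0.0007, 23.5 degrees / 90 = 0.2611.

>>> send_rows(
  plan=[
    [[0,-0.0007,0,0,0,0.0333],[0,-0.0011,0,0,0,0.0667],[0,-0.0011,0,0,0,0.1],[0,-0.0011,0,0,0,0.1333],[0,-0.0011,0,0,0,0.1667],[0,-0.0011,0,0,0,0.2],[0,-0.0011,0,0,0,0.2333],[0,-0.0011,0,0,0,0.2611]],
  ],
)

```text
clock: 18.97
tool_pos: [0.5636, 0.1814, 0.0964]
orientation: [-179.9, 0.1, -114.9]
force: [9.3, 0.6, -5.0]
opening: 0.055
gripper_force: 30.0
```

>>> send_rows(
  plan=[
    [[0,0,0,0,0,0],[0,0,0,0,0,0],[0,0,0,0,0,0]],
  ],
)

```text
clock: 19.22
tool_pos: [0.5636, 0.1814, 0.0964]
orientation: [-179.9, 0.1, -114.7]
force: [7.8, -0.1, -3.9]
opening: 0.0552
gripper_force: 30.0
```

```bash
python3 dial.py
```

```text
[0.5636 0.1814 0.0964] [-1.7986e+02  1.3000e-01 -1.1470e+02] [ 7.84 -0.12 -3.88] [ 0.319 -2.521 -0.034] 0.055212425476057064
top
151 [261.  154.4] 0.1507 -42.9
125 [172.1 206. ] 0.1462 100.5
171 [274.6 214.6] 0.151 -114.6
146 [217.9 248.2] 0.1483 173.5
side
129 [337.  163.1] 0.1502 -44.1
72 [285.9 184. ] 0.1606 -115.7
```

The angles match 72° to within 1°, slightly behind. I'll add 0.6°, settle and hand in.

In the tool's units: 0.6 degrees / 90 = 0.0067.

>>> send_rows(
  plan=[
    [[0,0,0,0,0,0.0033],[0,0,0,0,0,0.0067],[0,0,0,0,0,0.0067],[0,0,0,0,0,0.0067],[0,0,0,0,0,0.0067],[0,0,0,0,0,0.0067]],
  ],
)

```text
clock: 19.82
tool_pos: [0.5636, 0.1814, 0.0964]
orientation: [-179.9, 0.1, -115.3]
force: [8.3, -0.2, -4.2]
opening: 0.0551
gripper_force: 30.0
```

```bash
python3 dial.py; python3 -c "
from plant import ctrl
print(ctrl.close_job())"
```

```text
[0.5636 0.1814 0.0964] [-1.7986e+02  1.3000e-01 -1.1530e+02] [ 8.33 -0.21 -4.25] [ 0.216 -2.559 -0.068] 0.05511240962740395
top
156 [261.5 155. ] 0.1504 -43.7
142 [172.3 205.4] 0.1456 99.9
253 [274.1 215. ] 0.1501 -115.2
142 [217.  248.2] 0.1483 172.6
side
131 [337.  163.3] 0.1505 -44.5
84 [285.2 183.6] 0.1594 -116.6
the job is handed in; nothing more can be done
None
```

The job is handed in after about 20 s of the 53 s. The white-pinned foot was set down in the empty nest and let go, and the dial was turned clockwise three clicks to about 72° and is held there with 30 N on the knob. The hand-in call returned no verdict.

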